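Replace the cracked snap lid of a spice jar

ROBOT

A 7-joint arm with a two-finger parallel gripper is mounted at the origin on a cart in front of the work surface, level with it; the furniture and walls round the work are solid. World frame = base frame: x ahead of the robot, y to its left, z up, the work surface at z = 0. Lengths are in m, angles in rad, forces in N, time in s.
With the tool pointing down it reaches from about 0.4 to 0.85 m from the base axis. Payload 10.4 kg.
Tool frame: the origin (TCP) lies on the centre line of the jaws, within the pads' length; the fingertips stand 22 mm ahead of it and the grasp point (between the pads) lies 3 mm ahead of it; z points along the fingers, y is the line along which they close (so a half turn about z gives the same grasp; the last joint's range is limited). The gripper opens to 87 mm and grips with 3 to 60 N. Pads are 19 mm wide; open, the fingers measure 117 mm over their backs; the gripper's body (75 mm by 190 mm) begins 51 mm behind the grasp point.
Start: joints at [1.186, 0.332, -0.065, 1.46, 0.022, 1.35, -0.088], TCP at [0.221, -0.585, 0.245] pointing down, gripper open.
Joint ranges: [-2.6, 2.6], [-0.5, 2.12], [-1.47, 1.34], [0.16, 2.42], [-1.27, 4.41], [0.06, 2.06], [-2.6, 2.6]. Speed limits (rad/s): [2.22, 2.22, 2.79, 2.79, 3.14, 3.14, 3.14].

INTERFACE

Orientations are given as a unit quaternion [x, y, z, w].
In Python, from bench import r gives the robot as it stands.
- The arm moves only by the tool send_path, called after "Call:" by a JSON object that holds its "api" and its "payload". Schema: {"type":"object","properties":{"rows":{"type":"object","properties":{"steps":{"type":"array","items":{"type":"array","items":{"type":"number"},"minItems":5,"maxItems":5},"minItems":1,"maxItems":12}},"additionalProperties":false,"required":["steps"]},"squeeze":{"type":"number"},"only":{"type":"string"},"quiet":{"type":"boolean"},"lines":{"type":"string"}},"required":["rows"],"additionalProperties":false}. rows is an object whose key "steps" holds a list of rows, 1 to 12 of them, each of 5 numbers: dx, dy, dz in normalised numbers (1 is 0.5 m), then a turn about the tool's z in parts of the range, where 1.0 means 180 degrees, then the finger opening in m; each row is the pose to reach, as a shift and turn from the pose commanded when the call began, along the tool's axes at that moment; what a row does not reach only later rows make up. A row lasts 1/10 s, in which the tool goes at most 0.05 m and 0.15 rad, less where a joint would pass 70% of its speed; a pose out of reach is approached as far as the arm can. The fingers move at their own pace and stop on an object; squeeze is the grip in N (left out, the last holds). Time passes only in rows, so rows that do not move let the fingers close. The tool returns the time, the measured TCP pose, the force, the opening and the grip force at its end. only (a regular expression) keeps the lines of the reply that match it, lines (a string "A,B") keeps lines A to B, and quiet returns only ok. No shift or turn number may pass 1 either way. Input that does not fit is refused with a message, and nothing moves.
- r.read_state(): the state, without advancing time (a new reading comes with each control period).
- r.camera(name): name is "scene" or "top" or "wrist"; returns a dict with "img" (400x640x3 uint8, red, green, blue), "fx", "fy", "cx", "cy" (pixels), "pose" (4x4, takes a point from camera to world coordinates). Camera axes: x right, y down, z forward; pixel columns grow to the right and rows downward; lengths in m; the calibration is good to about 2 mm. A picture is of the moment at which its call begins. There is no depth.
- r.close_job(): hands the job in; it is judged then, once.
The state is a dict: "time": time; "joint_positions": joint angles; "joint_vel": joint speeds; "joint_torque": joint torques, N m; "ee_pos": TCP position; "eef_rot": TCP orientation; "ft_force": force on the tool from outside, world axes, zero at the start; "torque": the same for the moment, N m; "width": finger opening in m; "grip_force": force on a finger pad.
Only numpy, scipy, OpenCV 4.12 (cv2) and the standard library are available. Lean on these libraries where they do the work, as an engineer would, in place of code of your own. Each camera call takes 0.05 s, during which the arm holds its last target. There are 200 camera calls.

TASK

The cinnamon jar has a cracked lid: lift it off and drop it into the steel scrap pail. Then fit the new blue lid: press it straight down onto the jar until it clicks over the lugs, and keep pressing firmly after the click so that the sealing ring under it stays squeezed. Finish while still pressing, without letting go of the lid; the jar must stay upright where it stands, and the pail and the things around must not be disturbed.

Things in the scene. Friction and masses are not known exactly. Their poses are not given: they have to be found in the camera images.
- jar: Loose clear glass jar of cinnamon sticks, 0.5 to 0.9 kg, upright on the worktop; origin at the centre of its underside, z up. Glass body 72 mm in diameter up to z = 50 mm, then a shoulder to a white plastic neck, 40 mm in diameter from z = 66 to 88 mm, tapering to 31 mm at z = 94 mm as a lead-in for the lid.
- jar_rim (a point): On the jar's axis, 97 mm above its foot: top of the orange silicone sealing ring (32 mm in diameter, 3 mm thick) that lies on the rim. The ring yields 2.5 mm at about 4 N per mm.
- jar_lugs (a point): On the jar's axis, 79.5 mm above its foot: height of four sprung lugs that stand out 3 mm from the neck. The new lid meets them when its underside is about 82 mm above the jar's foot, takes a push of about 8 to 20 N to pass them, and clicks (the force drops) at about 76 mm.
- jar_home (a point): On the jar's axis, 69 mm above its foot: where the underside of the new lid ends when home and pressed on with 5 to 10 N; unpressed it rests at about 70.5 mm.
- old_lid: The cracked lid, yellowed cream plastic, 56 mm in diameter, 30 mm tall, 30 g. It has lost its snap lip and just sits loosely over the neck on the sealing ring (underside 71 mm above the worktop): it lifts straight off. Origin at the centre of its underside, z up. A 45 degree wide piece of skirt and rim is missing at its own -x side: grip it across its y axis.
- new_lid: The new lid, dark blue fluted plastic, 56 mm in diameter, 30 mm tall, 35 g, lying right way up on the worktop. Origin at the centre of its underside, z up. Hollow: bore 49 mm, with an inner snap lip at the lower edge that leaves a 41 mm opening; the inside of its top is 26 mm above its underside. Any yaw fits.
- pail: Loose open round steel scrap pail for kitchen rubbish, 0.9 kg, 83 mm tall, 145 mm across at the rim, tapering to 120 mm at the foot, wall 2.5 mm, floor 4 mm thick, with a thin dark wire handle folded down against its side. Origin at the centre of its underside, z up.
- salt_shaker: Glass salt shaker with a grey cap, 44 mm in diameter, 90 mm tall, a bystander; origin under its centre.
- spice_black: Spice jar with a dark cap, 41 mm in diameter, 105 mm tall, standing at the back, a bystander; origin under its centre.

How it is judged:
On the way, in this order (a step that is already met when the one before it is completed fails the run):
1. the cracked lid lies in the scrap pail, let go (horizontal distance between old_lid and pail below 0.062 m and z of old_lid in the frame of pail below 0.065 m and contact force between the fingers and old_lid below 0.1 N), for 0.2 s.
2. the new lid has clicked over the lugs, square on the jar (z of new_lid in the frame of jar between 0.064 and 0.0725 m and horizontal distance between new_lid and jar below 0.004 m and angle between the z axis of new_lid and the z axis of jar, either way round below 0.08 rad), for 0.1 s.
At the end, for the whole second after the job is handed in: New lid home: underside below 71.5 mm over the jar's foot, 4 mm and 0.08 rad true, gripper pressing it on the jar with over 3 N. Jar upright (0.06 rad), on the worktop, within 40 mm of its start. Cracked lid at rest in the upright pail (z of new_lid in the frame of jar between 0.064 and 0.0715 m and horizontal distance between new_lid and jar below 0.004 m and angle between the z axis of new_lid and the z axis of jar, either way round below 0.08 rad and contact force between new_lid and jar above 3 N and contact force between the fingers and new_lid above 3 N and angle between jar's own z axis and vertical below 0.06 rad and height (world z) of jar below 0.005 m and distance of jar from where it was at the start of the episode below 0.04 m and horizontal distance between old_lid and pail below 0.062 m and z of old_lid in the frame of pail below 0.065 m and linear speed of old_lid below 0.02 m/s and angle between pail's own z axis and vertical below 0.1 rad); the arm keeps its last pose, push and grip.
It fails at once if the jar or the pail is tipped (angle between any of jar, pail's own z axis and vertical above 0.35 rad).
It fails at once if the jar or the pail is shoved or lifted away (distance of any of jar, pail from where it was at the start of the episode above 0.08 m).
It fails at once if a bystander is disturbed (distance of any of salt_shaker, spice_black from where it was at the start of the episode above 0.03 m).
It also fails if it takes over 64 s, if anything falls off the work surface, if the arm or the gripper's body presses on something with over 40 N, if the wrist force passes 120 N, or if a joint passes its speed limit or range.

## Working session

There is one attempt and no reset: what is moved stays moved. The work goes in short steps, Python scripts to look and compute and a tool call to move; the robot and the scene stay as the last step left them, time stands still between calls to the robot, and variables do not carry over. Pictures are saved under pics/ and viewed, at most 10 in all, crops included, and the job is handed in when it is done.

```bash
ls; mkdir -p pics
```

Run:
```python
from bench import r
import cv2,numpy as np
for n in("top","scene"):
    c=r.camera(n); cv2.imwrite(f"pics/{n}0.png",c["img"][:,:,::-1])
    np.savez(f"{n}0.npz",**c)
    print(n,c["fx"],c["fy"],c["cx"],c["cy"],np.round(c["pose"],3).tolist())
s=r.read_state();print(s["time"],s["ee_pos"],s["eef_rot"],s["ft_force"],s["width"])
```

```text
bench.py
pics
top 367.4585861491601 367.4585861491601 319.2565766299764 197.55951246692777 [[-0.007, -0.99, 0.141, 0.427], [-1.0, 0.011, 0.029, 0.052], [-0.03, -0.141, -0.99, 0.914], [0.0, 0.0, 0.0, 1.0]]
scene 484.56224084858553 484.56224084858553 327.9175961845923 197.06144765866765 [[-0.871, -0.231, 0.433, 0.095], [-0.491, 0.421, -0.763, 0.811], [-0.006, -0.877, -0.48, 0.575], [0.0, 0.0, 0.0, 1.0]]
0.1 [ 0.221097   -0.58424923  0.24385923] [ 9.83684448e-01  1.79901406e-01 -1.35545521e-04 -6.09767551e-04] [ 0.00362002 -0.61442084 -0.52410202] 0.08704152979830529
```

View pics/top0.png

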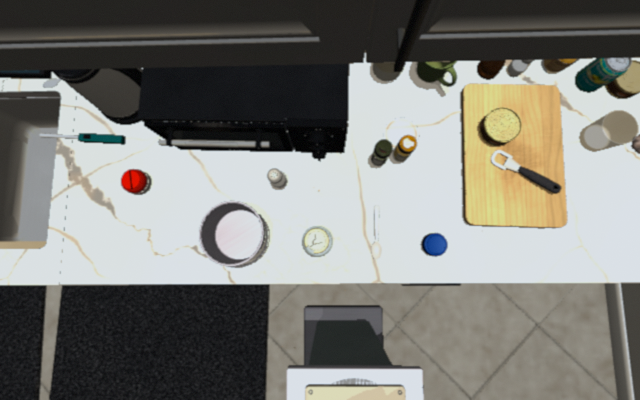

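View pics/scene0.png

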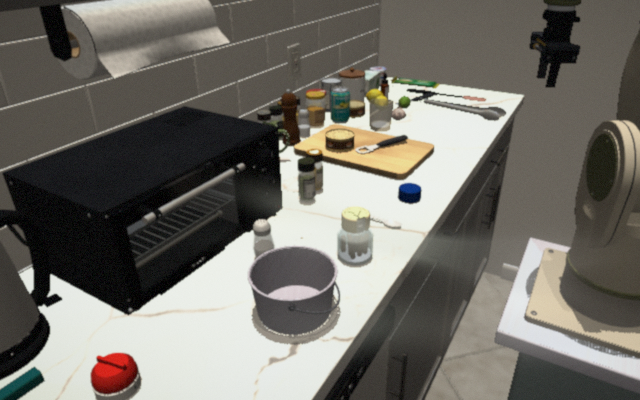

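The top view shows the pail at about (235,234), the cream lid on the jar at (317,241), the blue lid at (435,244), the salt shaker at (276,178) and the black spice jar at (382,152). The scene view agrees. Next I'll measure these and enlarge the cracked lid.

Create h.py:
```python
import numpy as np,cv2
def ray(c,u,v,z):
    P=c["pose"]; d=P[:3,:3]@np.array([(u-c["cx"])/c["fx"],(v-c["cy"])/c["fy"],1.])
    o=P[:3,3]; return o+d*(z-o[2])/d[2]
def proj(c,p):
    P=c["pose"]; q=P[:3,:3].T@(np.asarray(p,float)-P[:3,3])
    return np.array([c["fx"]*q[0]/q[2]+c["cx"],c["fy"]*q[1]/q[2]+c["cy"]])
def cast(c,pts,z): return np.array([ray(c,u,v,z) for u,v in pts])
```

Run:
```python
from h import *
c=dict(np.load("top0.npz")); im=c["img"]
hsv=cv2.cvtColor(im,cv2.COLOR_RGB2HSV)
def blobs(m,box,name,z):
    x0,y0,x1,y1=box; mm=np.zeros_like(m); mm[y0:y1,x0:x1]=m[y0:y1,x0:x1]
    cs,_=cv2.findContours(mm,cv2.RETR_EXTERNAL,cv2.CHAIN_APPROX_NONE)
    k=max(cs,key=cv2.contourArea); (u,v),R=cv2.minEnclosingCircle(k)
    w=cast(c,k.reshape(-1,2),z)[:,:2].astype(np.float32); (X,Y),RR=cv2.minEnclosingCircle(w)
    print(name,(round(u,1),round(v,1),round(R,1)),"world",round(X,4),round(Y,4),"R",round(RR,4)); return mm
blobs(cv2.inRange(hsv,(105,120,30),(130,255,255)),(410,220,460,270),"blue",.03)
print(hsv[236:248:3,300:336:3].tolist())
blobs(cv2.inRange(hsv,(18,25,100),(45,255,255)),(295,215,340,265),"cream",.101)
for n,p,z in(("pail",(235,234),.083),("salt",(275,177),.09),("black",(382,150),.105)): print(n,ray(c,*p,z))
a=cv2.resize(im[205:275,190:345],None,fx=5,fy=5,interpolation=cv2.INTER_CUBIC)
s=np.load("scene0.npz")["img"][195:275,325:385]; b=cv2.resize(s,(263,350),interpolation=cv2.INTER_CUBIC)
b=cv2.resize(s,None,fx=4,fy=4,interpolation=cv2.INTER_CUBIC)
o=np.zeros((350+b.shape[0]-120,775,3),np.uint8); o[:350]=a; 
o=cv2.vconcat([a,cv2.copyMakeBorder(b[:240],0,0,0,775-b.shape[1],cv2.BORDER_CONSTANT)])
cv2.imwrite("pics/crop0.png",o[:,:,::-1])
```

```text
blue (434.4, 244.0, 11.8) world 0.4379 -0.1944 R 0.0277
[[[101, 9, 227], [83, 12, 169], [35, 45, 220], [48, 11, 224], [60, 7, 224], [32, 21, 182], [50, 10, 225], [49, 12, 225], [35, 33, 214], [30, 48, 185], [80, 17, 176], [42, 12, 221]], [[100, 10, 226], [46, 18, 153], [36, 34, 226], [60, 7, 225], [57, 10, 222], [45, 13, 191], [53, 9, 225], [46, 13, 224], [41, 20, 221], [30, 48, 217], [88, 18, 187], [35, 21, 215]], [[97, 10, 226], [44, 20, 142], [36, 35, 225], [56, 8, 224], [37, 18, 180], [51, 15, 219], [53, 14, 217], [40, 20, 194], [41, 20, 222], [30, 47, 215], [90, 17, 191], [50, 14, 220]], [[97, 10, 226], [55, 11, 141], [32, 52, 211], [49, 17, 216], [43, 16, 187], [54, 12, 220], [51, 11, 225], [46, 12, 225], [41, 26, 219], [31, 54, 193], [85, 17, 192], [81, 8, 223]]]
cream (315.9, 240.2, 12.9) world 0.4486 0.0834 R 0.0284
pail [0.46410562 0.26767335 0.083     ]
salt [0.59324972 0.17676439 0.09      ]
black [ 0.64906975 -0.06717258  0.105     ]
```

View pics/crop0.png

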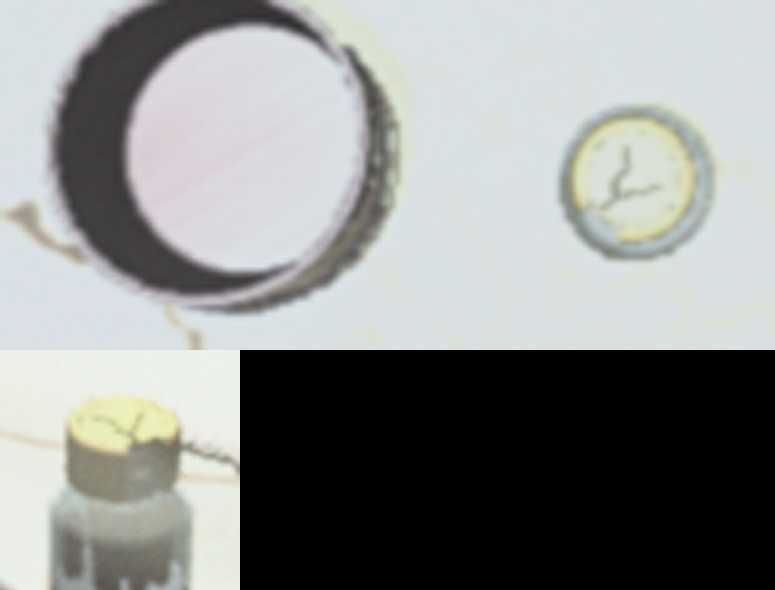

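The notch in the cracked lid is lower left in the top view, around crop (600,222) against a centre of (632,178). That puts it at a world heading of about 142°, so I grip along about 52°. First I'll move over the blue lid and look with the wrist camera.

Add to h.py:
```python
from scipy.spatial.transform import Rotation as Ro
def goto(r,xyz,yang=None):
    "tool-axis shift and turn to bring TCP to xyz with tool y along yang (deg, mod 180)"
    s=r.read_state(); R=Ro.from_quat(s["eef_rot"]).as_matrix()
    d=R.T@(np.asarray(xyz)-s["ee_pos"]); a=np.degrees(np.arctan2(R[1,1],R[0,1]))
    t=[] if yang is None else [round(float(np.radians(-((yang-a)%180)+k)),3) for k in(0,np.pi*180/np.pi)]
    print("t",round(s["time"],2),"tcp",np.round(s["ee_pos"],4),"yang",round(a,1),"j7",round(s["joint_positions"][6],2),"tilt z",np.round(R[:,2],4),"ft",np.round(s["ft_force"],2),"w",round(s["width"],4),"-> d",np.round(d,4),"turn",t)
```

Run:
```python
from h import *
from bench import r
c=dict(np.load("top0.npz")); print(ray(c,238.7,234.4,.004))
goto(r,(.41,-.18,.25),-24)
```

```text
[0.46654554 0.27893145 0.004     ]
t 0.1 tcp [ 0.2211 -0.5842  0.2439] yang -69.3 j7 -0.09 tilt z [-5.0e-04  1.2e-03 -1.0e+00] ft [ 0.   -0.61 -0.52] w 0.087 -> d [ 0.3198 -0.3112 -0.0058] turn [-0.79, 2.351]
```

Units first: shifts go in shares of 0.5 m and turns go in shares of 180 degrees. So 0.32 m / 0.5 = 0.64, -0.31 m / 0.5 = -0.62, -0.79 rad / 3.1416 = -0.2515.

Call:
{"api": "send_path", "payload": {"rows": {"steps":[[0.06,-0.06,0,-0.0255,0.087],[0.12,-0.12,0,-0.0509,0.087],[0.18,-0.18,0,-0.0764,0.087],[0.24,-0.24,0,-0.1019,0.087],[0.3,-0.3,0,-0.1273,0.087],[0.36,-0.36,0,-0.1528,0.087],[0.42,-0.42,0,-0.1783,0.087],[0.48,-0.48,0,-0.2037,0.087],[0.54,-0.54,0,-0.2292,0.087],[0.6,-0.6,0,-0.2515,0.087],[0.64,-0.62,-0.012,-0.2515,0.087],[0.64,-0.62,-0.012,-0.2515,0.087]]}}}

```text
time: 1.3
ee_pos: [0.4126, -0.1784, 0.2511]
eef_rot: [0.837, 0.547, 0.001, 0.0]
ft_force: [-0.1, -0.5, -0.8]
width: 0.087
grip_force: 0.0
```

Run:
```python
from h import *
from bench import r
c=r.camera("wrist"); np.savez("w1.npz",**c); cv2.imwrite("pics/w1.png",c["img"][:,:,::-1]); print(c["fx"],np.round(c["pose"],3).tolist())
goto(r,(.41,-.18,.25),-24)
```

```text
333.1734252244996 [[0.916, -0.389, -0.1, 0.44], [-0.402, -0.886, -0.23, -0.116], [0.001, 0.251, -0.968, 0.39], [0.0, 0.0, 0.0, 1.0]]
t 1.35 tcp [ 0.4114 -0.1803  0.2507] yang -23.8 j7 -0.08 tilt z [ 3.e-04 -2.e-04 -1.e+00] ft [-0.78 -0.01 -0.29] w 0.087 -> d [-0.0003 -0.0014  0.0006] turn [-3.139, 0.003]
```

View pics/w1.png

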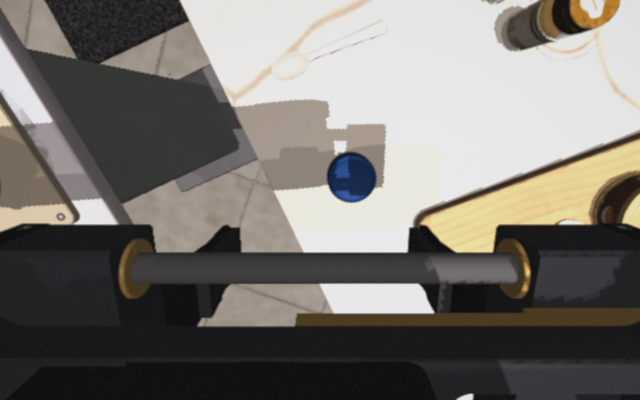

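The wrist view shows the blue lid at (351,177) and no obstacle between the fingers. I'll measure it and plan the move to the jar.

Add to h.py:
```python
def circ(c,lo,hi,z,box=None):
    m=cv2.inRange(cv2.cvtColor(c["img"],cv2.COLOR_RGB2HSV),lo,hi)
    if box: q=np.zeros_like(m); x0,y0,x1,y1=box; q[y0:y1,x0:x1]=m[y0:y1,x0:x1]; m=q
    m=cv2.morphologyEx(m,cv2.MORPH_CLOSE,np.ones((5,5)))
    k=max(cv2.findContours(m,cv2.RETR_EXTERNAL,cv2.CHAIN_APPROX_NONE)[0],key=cv2.contourArea)
    (u,v),R=cv2.minEnclosingCircle(k); w=cast(c,k.reshape(-1,2),z)[:,:2].astype(np.float32)
    print("px",round(u,1),round(v,1),round(R,1),"world",[np.round(t,4) for t in cv2.minEnclosingCircle(w)],"bbox",cv2.boundingRect(k)); return k
```

Run:
```python
from h import *
from bench import r
c=dict(np.load("w1.npz"))
for z in(.03,.015): circ(c,(105,100,20),(130,255,255),z)
goto(r,(.496,.046,.28),52)
```

```text
px 351.0 177.1 24.3 world [array([ 0.4385, -0.1948]), np.float64(0.0274)] bbox (328, 153, 47, 49)
px 351.0 177.1 24.3 world [array([ 0.4384, -0.1981]), np.float64(0.0285)] bbox (328, 153, 47, 49)
t 1.35 tcp [ 0.4114 -0.1803  0.2507] yang -23.8 j7 -0.08 tilt z [ 3.e-04 -2.e-04 -1.e+00] ft [-0.78 -0.01 -0.29] w 0.087 -> d [ 0.2412 -0.0141 -0.0294] turn [-1.324, 1.818]
```

To row units: 0.241 m / 0.5 = 0.482, 0.24 m / 0.5 = 0.48, -1.324 rad / 3.1416 = -0.4214.

Call:
{"api": "send_path", "payload": {"rows": {"steps":[[0.04,0,-0.02,-0.0414,0.087],[0.1,0,-0.06,-0.0828,0.087],[0.16,0,-0.06,-0.1273,0.087],[0.22,0,-0.06,-0.1687,0.087],[0.28,-0.02,-0.06,-0.2133,0.087],[0.34,-0.02,-0.06,-0.2546,0.087],[0.4,-0.028,-0.06,-0.2992,0.087],[0.44,-0.028,-0.06,-0.3406,0.087],[0.48,-0.028,-0.06,-0.382,0.087],[0.482,-0.028,-0.06,-0.4202,0.087],[0.482,-0.028,-0.06,-0.4214,0.087],[0.482,-0.028,-0.06,-0.4214,0.087]]}}}

```text
time: 2.55
ee_pos: [0.4959, 0.0431, 0.2801]
eef_rot: [0.329, 0.944, -0.0, -0.0]
ft_force: [-0.9, -0.5, 1.1]
width: 0.0866
grip_force: 0.0
```

Run:
```python
from h import *
from bench import r
c=r.camera("wrist"); np.savez("w2.npz",**c)
p=proj(c,(.4486,.0834,.101)); print(p)
u,v=int(p[0]),int(p[1]); u=max(u,80);v=max(v,60)
o=cv2.resize(c["img"][max(v-60,0):v+60,u-80:u+80],None,fx=3,fy=3,interpolation=cv2.INTER_CUBIC)
cv2.imwrite("pics/w2.png",np.vstack([cv2.resize(c["img"],(480,300)),o[:,:480]])[:600,:,::-1])
goto(r,(.4486,.0834,.25),52)
```

```text
[326.61838684 115.50067533]
t 2.6 tcp [0.4959 0.0432 0.2803] yang 51.6 j7 0.68 tilt z [-5.e-04 -4.e-04 -1.e+00] ft [-0.11 -0.01  0.63] w 0.0868 -> d [0.0621 0.0021 0.0303] turn [-0.008, 3.134]
```

View pics/w2.png

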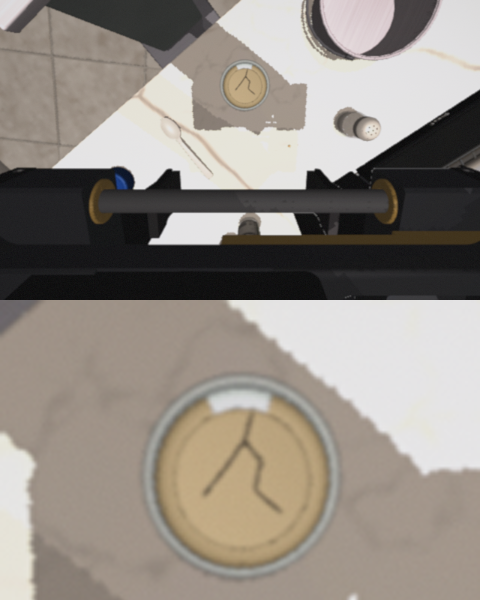

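The notch is straight up in the wrist image (crop (238,402) against lid centre (242,475)), so the grip axis lines up with the lid's y. Next I'll refine the lid centre.

Run:
```python
from h import *
from bench import r
c=dict(np.load("w2.npz"))
u,v=326,115
k=circ(c,(8,60,60),(30,255,255),.101,(u-50,v-50,u+50,v+50))
w=cast(c,k.reshape(-1,2),.101)[:,:2].astype(np.float32); print(cv2.fitEllipse(w))
goto(r,(.4486,.0834,.12),51.6)
```

```text
px 326.3 114.1 29.4 world [array([0.4477, 0.0836]), np.float64(0.0268)] bbox (298, 87, 58, 57)
((0.4486730694770813, 0.08294492214918137), (0.04951053112745285, 0.05357366055250168), 143.68112182617188)
t 2.6 tcp [0.4959 0.0432 0.2803] yang 51.6 j7 0.68 tilt z [-5.e-04 -4.e-04 -1.e+00] ft [-0.11 -0.01  0.63] w 0.0868 -> d [0.0621 0.0022 0.1603] turn [-0.001, 3.141]
```

To row units: 0.188 m / 0.5 = 0.376, 0.002 m / 0.5 = 0.004.

Call:
{"api": "send_path", "payload": {"rows": {"steps":[[0.06,0.002,0.06,0,0.087],[0.12,0.004,0.12,0,0.087],[0.125,0.004,0.2,0,0.087],[0.125,0.004,0.28,0,0.087],[0.125,0.004,0.34,0,0.087],[0.125,0.004,0.376,0,0.087],[0.125,0.004,0.376,0,0.087],[0.125,0.004,0.376,0,0.087]]}, "squeeze": 10}}

```text
time: 3.4
ee_pos: [0.4483, 0.0843, 0.0931]
eef_rot: [0.328, 0.945, -0.0, -0.0]
ft_force: [1.1, -0.3, 0.6]
width: 0.0869
grip_force: 0.0
```

```bash
python3 -c "
from h import *
from bench import r
goto(r,(.4482,.0835,.092),51.6)"
```

```text
t 3.4 tcp [0.4483 0.0843 0.0931] yang 51.7 j7 0.49 tilt z [-0. -0. -1.] ft [ 1.12 -0.27  0.59] w 0.0869 -> d [-0.0004 -0.0007  0.0011] turn [-3.139, 0.002]
```

Close gently, then lift.

Call:
{"api": "send_path", "payload": {"rows": {"steps":[[0,0,0,0,0.07],[0,0,0,0,0.06],[0,0,0,0,0.05],[0,0,0,0,0.05],[0,0,0,0,0.05],[0,0,0,0,0.05]]}, "squeeze": 10}}

```text
time: 4.0
ee_pos: [0.4482, 0.0847, 0.0926]
eef_rot: [0.327, 0.945, -0.0, 0.0]
ft_force: [0.1, 0.3, 1.1]
width: 0.0565
grip_force: 10.0
```

To row units: -0.13 m / 0.5 = -0.26, -0.1 m / 0.5 = -0.2.

Call:
{"api": "send_path", "payload": {"rows": {"steps":[[0,0,-0.02,0,0.05],[0,0,-0.06,0,0.05],[0,0,-0.12,0,0.05],[0,0,-0.2,0,0.05],[0,0,-0.26,0,0.05],[0,0,-0.26,0,0.05]]}}}

```text
time: 4.6
ee_pos: [0.45, 0.0854, 0.227]
eef_rot: [0.327, 0.945, 0.001, 0.003]
ft_force: [0.9, -0.3, -0.3]
width: 0.0562
grip_force: 10.0
```

Run:
```python
from h import *
from bench import r
t=r.camera("top");np.savez("t3.npz",**t)
c=r.camera("wrist");np.savez("w3.npz",**c)
cv2.imwrite("pics/w3.png",np.vstack([cv2.resize(c["img"],(480,300)),cv2.resize(t["img"][175:275,190:350],(480,300))])[:,:,::-1])
goto(r,(.466,.276,.2226),None)
```

```text
t 4.7 tcp [0.4484 0.0847 0.2233] yang 51.9 j7 0.62 tilt z [ 1.5e-03 -4.0e-04 -1.0e+00] ft [-0.51  0.1  -1.33] w 0.0561 -> d [0.1043 0.1613 0.0006] turn []
```

View pics/w3.png

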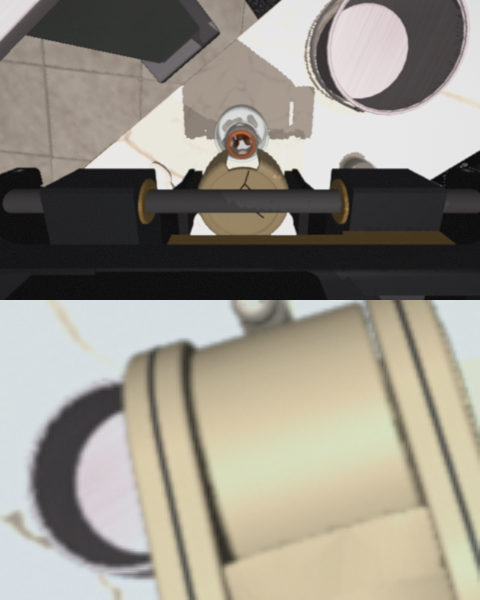

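The lid is held and the jar is still in place with its orange ring visible, at about (321,189) in the wrist image. I'll measure the ring and the pail from existing images.

Run:
```python
from h import *
from bench import r
c=dict(np.load("w3.npz"))
k=circ(c,(0,110,80),(18,255,255),.097,(280,160,360,215))
# pail: dark inner wall + floor -> from wrist w2/w3 and top0; floor ellipse
for n,box in(("w3",(400,0,560,150)),("top0",(195,195,275,275))):
    d=dict(np.load(n+".npz")); lab=cv2.cvtColor(d["img"],cv2.COLOR_RGB2LAB).astype(int)
    x0,y0,x1,y1=box; a=d["img"][y0:y1,x0:x1].astype(int)
    m=((a[...,0]-a[...,1]>4)&(a.sum(2)>400)).astype(np.uint8)
    q=max(cv2.findContours(m,cv2.RETR_EXTERNAL,cv2.CHAIN_APPROX_NONE)[0],key=cv2.contourArea).reshape(-1,2)+[x0,y0]
    w=cast(d,q,.004)[:,:2].astype(np.float32); print(n,cv2.minEnclosingCircle(w),cv2.fitEllipse(w))
    m=(a.sum(2)<300).astype(np.uint8)   # dark inner wall, outer limit = rim
    q=max(cv2.findContours(m,cv2.RETR_EXTERNAL,cv2.CHAIN_APPROX_NONE)[0],key=cv2.contourArea).reshape(-1,2)+[x0,y0]
    w=cast(d,q,.083)[:,:2].astype(np.float32); print("  rim",cv2.minEnclosingCircle(w))
goto(r,(.466,.274,.2226),None)
```

```text
px 321.1 192.6 19.5 world [array([0.4468, 0.0836]), np.float64(0.0163)] bbox (302, 174, 39, 37)
w3 ((0.4861401915550232, 0.28932785987854004), 0.09412608295679092) ((0.4805067479610443, 0.2813835144042969), (0.10643476992845535, 0.1685846447944641), 91.70889282226562)
  rim ((0.46685266494750977, 0.2641875743865967), 0.06676873564720154)
top0 ((0.46196722984313965, 0.31315726041793823), 0.04677069932222366) ((0.4627644121646881, 0.3107246160507202), (0.06312479078769684, 0.07566047459840775), 91.47640228271484)
  rim ((0.4672752022743225, 0.27783986926078796), 0.06868170946836472)
t 4.7 tcp [0.4484 0.0847 0.2233] yang 51.9 j7 0.62 tilt z [ 1.5e-03 -4.0e-04 -1.0e+00] ft [-0.51  0.1  -1.33] w 0.0561 -> d [0.1031 0.1598 0.0006] turn []
```

To row units: 0.161 m / 0.5 = 0.322, 0.138 m / 0.5 = 0.276.

Call:
{"api": "send_path", "payload": {"rows": {"steps":[[0.04,0.06,0,0,0.05],[0.08,0.12,0,0,0.05],[0.12,0.19,0,0,0.05],[0.16,0.26,0,0,0.05],[0.2,0.316,0,0,0.05],[0.206,0.322,0.04,0,0.05],[0.206,0.322,0.1,0,0.05],[0.206,0.322,0.18,0,0.05],[0.206,0.322,0.25,0,0.05],[0.206,0.322,0.276,0,0.05],[0.206,0.322,0.276,0,0.05]]}}}

```text
time: 5.8
ee_pos: [0.4652, 0.2743, 0.0826]
eef_rot: [0.326, 0.945, -0.001, -0.002]
ft_force: [-0.1, -0.2, 0.1]
width: 0.0565
grip_force: 10.0
```

```bash
python3 -c "
from h import *
from bench import r
goto(r,(.467,.275,.085),51.6)
t=r.camera('wrist');np.savez('w4.npz',**t);cv2.imwrite('pics/w4.png',t['img'][:,:,::-1])"
```

```text
t 5.8 tcp [0.4652 0.2743 0.0826] yang 51.9 j7 0.0 tilt z [-0.0041 -0.0013 -1.    ] ft [-0.13 -0.21  0.1 ] w 0.0565 -> d [-0.001   0.0016 -0.0024] turn [-3.137, 0.005]
```

View pics/w4.png

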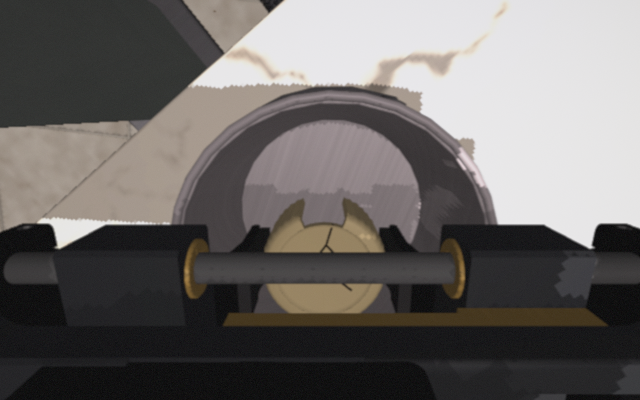

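The lid at (325,265) is inside the pail rim, which spans columns 175–492. Lower slightly, release, withdraw.

Call:
{"api": "send_path", "payload": {"rows": {"steps":[[0,0,0.02,0,0.05],[0,0,0.03,0,0.05],[0,0,0.03,0,0.062],[0,0,0.03,0,0.07],[0,0,0.03,0,0.07],[0,0,0.03,0,0.07],[0,0,0,0,0.07],[0,0,-0.08,0,0.07],[0,0,-0.16,0,0.07],[0,0,-0.24,0,0.07],[0,0,-0.28,0,0.07]]}}}

```text
time: 6.95
ee_pos: [0.4671, 0.276, 0.2293]
eef_rot: [0.326, 0.945, 0.002, 0.002]
ft_force: [-0.0, 0.4, -0.5]
width: 0.07
grip_force: 0.0
```

```bash
python3 -c "
from h import *
from bench import r
t=r.camera('wrist');np.savez('w5.npz',**t);cv2.imwrite('pics/w5.png',cv2.resize(t['img'],(480,300))[:,:,::-1])
goto(r,(.4382,-.1946,.22),-24)"
```

```text
t 7.0 tcp [0.4678 0.2766 0.2312] yang 51.9 j7 0.11 tilt z [ 0.0067  0.0029 -1.    ] ft [0.74 0.95 2.66] w 0.0697 -> d [-0.2674 -0.3891  0.0097] turn [-1.817, 1.325]
```

View pics/w5.png

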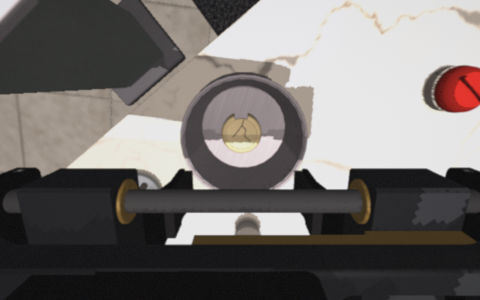

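The cracked lid lies flat inside the pail, at (241,132) in the picture. Next the blue lid, with the tool y axis at about 10° so the wrist stays neutral at the jar.

To row units: -0.389 m / 0.5 = -0.778, -0.267 m / 0.5 = -0.534, 0.731 rad / 3.1416 = 0.2327.

Call:
{"api": "send_path", "payload": {"rows": {"steps":[[-0.03,-0.04,0.02,0.0127,0.07],[-0.08,-0.1,0.02,0.0318,0.07],[-0.12,-0.18,0.02,0.0541,0.087],[-0.17,-0.25,0.02,0.0764,0.087],[-0.22,-0.32,0.02,0.0987,0.087],[-0.27,-0.39,0.02,0.121,0.087],[-0.32,-0.46,0.02,0.1432,0.087],[-0.37,-0.53,0.02,0.1655,0.087],[-0.42,-0.61,0.02,0.191,0.087],[-0.47,-0.68,0.02,0.2133,0.087],[-0.51,-0.74,0.02,0.2324,0.087],[-0.534,-0.778,0.02,0.2327,0.087]]}, "squeeze": 40}}

```text
time: 8.2
ee_pos: [0.4357, -0.1986, 0.2153]
eef_rot: [0.645, 0.764, -0.0, 0.0]
ft_force: [1.4, -0.6, 0.6]
width: 0.087
grip_force: 0.0
```

Call:
{"api": "send_path", "payload": {"rows": {"steps":[[0,0,0,0,0.087],[0,0,0,0,0.087]]}}}

```text
time: 8.4
ee_pos: [0.4365, -0.1954, 0.2151]
eef_rot: [0.643, 0.766, 0.0, 0.0]
ft_force: [-0.4, 0.5, -0.2]
width: 0.087
grip_force: 0.0
```

```bash
python3 -c "
from h import *
from bench import r
goto(r,(.4382,-.1946,.026),10)"
```

```text
t 8.4 tcp [ 0.4365 -0.1954  0.2151] yang 10.0 j7 0.48 tilt z [ 7.e-04  3.e-04 -1.e+00] ft [-0.45  0.46 -0.17] w 0.087 -> d [0.0005 0.0017 0.1891] turn [-0.0, 3.141]
```

To row units: 0.187 m / 0.5 = 0.374, 0.175 m / 0.5 = 0.35.

Call:
{"api": "send_path", "payload": {"rows": {"steps":[[0,0.004,0.08,0,0.087],[0,0.004,0.16,0,0.087],[0,0.004,0.24,0,0.087],[0,0.004,0.3,0,0.087],[0,0.004,0.35,0,0.087],[0,0.004,0.374,0,0.087],[0,0.004,0.374,0,0.087],[0,0.004,0.374,0,0.087]]}, "squeeze": 40}}

```text
time: 9.2
ee_pos: [0.4392, -0.1953, 0.0287]
eef_rot: [0.643, 0.766, 0.0, 0.001]
ft_force: [0.6, -0.8, 0.1]
width: 0.0869
grip_force: 0.0
```

```bash
python3 -c "
from h import *
from bench import r
goto(r,(.4382,-.1946,.026),10)"
```

```text
t 9.2 tcp [ 0.4392 -0.1953  0.0287] yang 10.0 j7 0.34 tilt z [ 1.3e-03 -4.0e-04 -1.0e+00] ft [ 0.58 -0.85  0.11] w 0.0869 -> d [ 0.0008 -0.0008  0.0027] turn [-3.141, 0.0]
```

To row units: 0.002 m / 0.5 = 0.004.

Call:
{"api": "send_path", "payload": {"rows": {"steps":[[0,0,0.004,0,0.087],[0,0,0.004,0,0.07],[0,0,0.004,0,0.05],[0,0,0.004,0,0.05],[0,0,0.004,0,0.05],[0,0,0.004,0,0.05],[0,0,0.004,0,0.05]]}, "squeeze": 50}}

```text
time: 9.9
ee_pos: [0.4383, -0.1956, 0.0256]
eef_rot: [0.643, 0.766, 0.0, 0.0]
ft_force: [-0.3, -0.2, 1.2]
width: 0.0554
grip_force: 50.0
```

```bash
python3 -c "
from h import *
from bench import r
goto(r,(.4468,.0836,.22),10)"
```

```text
t 9.9 tcp [ 0.4383 -0.1956  0.0256] yang 10.0 j7 0.34 tilt z [ 1.e-04 -1.e-04 -1.e+00] ft [-0.26 -0.23  1.21] w 0.0554 -> d [ 0.2735  0.0567 -0.1944] turn [-0.001, 3.141]
```

To row units: 0.21 m / 0.5 = 0.42, 0.17 m / 0.5 = 0.34.

Call:
{"api": "send_path", "payload": {"rows": {"steps":[[0,0,-0.04,0,0.05],[0,0,-0.1,0,0.05],[0,0,-0.18,0,0.05],[0.04,0,-0.26,0,0.05],[0.1,0.02,-0.32,0,0.05],[0.18,0.04,-0.37,0,0.05],[0.26,0.06,-0.39,0,0.05],[0.34,0.09,-0.39,0,0.05],[0.4,0.11,-0.39,0,0.05],[0.42,0.112,-0.39,0,0.05],[0.42,0.112,-0.39,0,0.05],[0.42,0.112,-0.39,0,0.05]]}}}

```text
time: 11.1
ee_pos: [0.4569, 0.0196, 0.2203]
eef_rot: [0.643, 0.766, -0.0, -0.0]
ft_force: [0.1, -0.3, -0.1]
width: 0.0554
grip_force: 50.0
```

Run:
```python
from h import *
from bench import r
c=r.camera("wrist"); np.savez("w6.npz",**c)
u,v=proj(c,(.447,.0836,.097)); print(u,v)
circ(c,(0,110,80),(18,255,255),.097,(int(u)-35,int(v)-35,int(u)+35,int(v)+35))
s=r.read_state(); z=s["ee_pos"][2]+.0044
circ(c,(105,100,20),(130,255,255),z)
cv2.imwrite("pics/w6.png",c["img"][:,:,::-1])
goto(r,(.447,.0836,.13),10)
```

```text
325.3390560657603 113.3814378046152
px 326.3 113.4 21.7 world [array([0.4478, 0.0834]), np.float64(0.0162)] bbox (306, 92, 42, 44)
px 324.5 248.0 58.6 world [array([0.456 , 0.0277]), np.float64(0.0256)] bbox (266, 196, 118, 56)
t 11.15 tcp [0.4569 0.0193 0.2203] yang 9.9 j7 0.03 tilt z [-5.e-04 -4.e-04 -1.e+00] ft [-0.58 -0.31  0.57] w 0.0556 -> d [0.0651 0.0013 0.0903] turn [-0.003, 3.139]
```

View pics/w6.png

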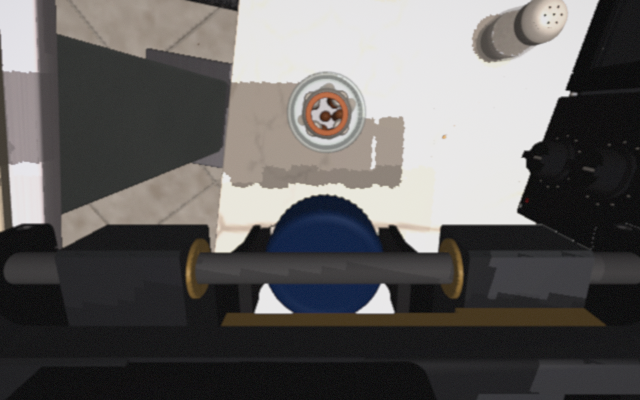

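The ring at (326,113) and the blue lid, level in the jaws with its front edge at row 196, are both clear. I'll check the lid's offset from the TCP and work out the shift.

Run:
```python
from h import *
from bench import r
c=dict(np.load("w6.npz")); s=r.read_state(); R=Ro.from_quat(s["eef_rot"]).as_matrix()
p=ray(c,325,195.5,s["ee_pos"][2]+.0044); print("edge in tool",R.T@(p-s["ee_pos"]))
goto(r,(.4475,.0835,.125),10)
```

```text
edge in tool [ 0.0333658   0.00075319 -0.00441168]
t 11.15 tcp [0.4569 0.0193 0.2203] yang 9.9 j7 0.03 tilt z [-5.e-04 -4.e-04 -1.e+00] ft [-0.58 -0.31  0.57] w 0.0556 -> d [0.0649 0.0018 0.0953] turn [-0.003, 3.139]
```

Run:
```python
from h import *
from bench import r
c=dict(np.load("w6.npz")); s=r.read_state(); R=Ro.from_quat(s["eef_rot"]).as_matrix()
p=ray(c,325,195.5,s["ee_pos"][2]-.0256); print("edge at bottom plane",R.T@(p-s["ee_pos"]), "cam",R.T@(c["pose"][:3,3]-s["ee_pos"]))
for n,z in(("w1",.03),("top0",.03)):
    d=dict(np.load(n+".npz"))
    a=[proj(d,(.4383+.028*np.cos(t),-.1956+.028*np.sin(t),h)) for h in(0,.03) for t in np.linspace(0,6.28,60)]
    a=np.array(a); print(n,"predicted full silhouette",a.min(0),a.max(0)); 
    circ(d,(100,60,5),(135,255,255),z,(310,140,400,215) if n=="w1" else (410,220,460,270))
```

```text
edge at bottom plane [0.02559933 0.00084385 0.02559089] cam [ 0.06815079  0.00034709 -0.13878935]
w1 predicted full silhouette [325.4599391  149.60127631] [376.40333261 202.73724491]
px 351.1 177.0 24.5 world [array([ 0.4388, -0.1948]), np.float64(0.0277)] bbox (328, 153, 48, 49)
top0 predicted full silhouette [419.90454689 232.39482543] [446.84582584 256.23617952]
px 434.5 244.0 12.2 world [array([ 0.4378, -0.1947]), np.float64(0.0286)] bbox (423, 233, 24, 23)
```

The lid offset along tool x is within about −1 mm, so I add 1 mm and stay inside the lead-in. Move above the rim.

To row units: 0.095 m / 0.5 = 0.19, 0.066 m / 0.5 = 0.132.

Call:
{"api": "send_path", "payload": {"rows": {"steps":[[0.06,0.002,0,0,0.05],[0.12,0.003,0.02,0,0.05],[0.132,0.003,0.08,0,0.05],[0.132,0.003,0.14,0,0.05],[0.132,0.003,0.18,0,0.05],[0.132,0.003,0.19,0,0.05],[0.132,0.003,0.19,0,0.05],[0.132,0.003,0.19,0,0.05]]}, "squeeze": 55}}

```text
time: 11.95
ee_pos: [0.4478, 0.0858, 0.1265]
eef_rot: [0.643, 0.766, 0.0, 0.0]
ft_force: [0.4, 0.8, 0.5]
width: 0.0554
grip_force: 55.0
```

```bash
python3 -c "
from h import *
from bench import r
goto(r,(.4473,.0845,.1096),10)"
```

```text
t 11.95 tcp [0.4478 0.0858 0.1265] yang 9.9 j7 -0.21 tilt z [ 0.0013 -0.     -1.    ] ft [0.36 0.76 0.48] w 0.0554 -> d [-0.0012 -0.0008  0.0169] turn [-0.002, 3.14]
```

To row units: 0.015 m / 0.5 = 0.03, 0.012 m / 0.5 = 0.024.

Call:
{"api": "send_path", "payload": {"rows": {"steps":[[-0.001,0,0.008,0,0.05],[-0.001,0,0.016,0,0.05],[-0.001,0,0.024,0,0.05],[-0.001,0,0.03,0,0.05],[-0.001,0,0.03,0,0.05],[-0.001,0,0.03,0,0.05]]}}}

```text
time: 12.55
ee_pos: [0.4471, 0.0857, 0.1105]
eef_rot: [0.643, 0.766, -0.0, -0.0]
ft_force: [0.1, -0.1, -0.1]
width: 0.0551
grip_force: 55.0
```

```bash
python3 -c "
from h import *
from bench import r
goto(r,(.4473,.0845,.1096),10)"
```

```text
t 12.55 tcp [0.4471 0.0857 0.1105] yang 10.0 j7 -0.23 tilt z [-2.e-04 -0.e+00 -1.e+00] ft [ 0.14 -0.06 -0.11] w 0.0551 -> d [-0.0012 -0.0001  0.0009] turn [-0.0, 3.141]
```

No side force at underside height of about 85 mm, so the lid is over the neck. Press down in small steps.

To row units: 0.004 m / 0.5 = 0.008, 0.002 m / 0.5 = 0.004.

Call:
{"api": "send_path", "payload": {"rows": {"steps":[[0,0,0.004,0,0.05],[0,0,0.008,0,0.05],[0,0,0.008,0,0.05]]}}}

```text
time: 12.85
ee_pos: [0.4475, 0.0855, 0.1067]
eef_rot: [0.643, 0.766, -0.0, 0.0]
ft_force: [-1.3, -1.6, 4.2]
width: 0.0553
grip_force: 55.0
```

Call:
{"api": "send_path", "payload": {"rows": {"steps":[[0,0,0.002,0,0.05],[0,0,0.004,0,0.05],[0,0,0.004,0,0.05]]}}}

```text
time: 13.15
ee_pos: [0.4478, 0.0856, 0.1053]
eef_rot: [0.643, 0.766, 0.0, 0.001]
ft_force: [-2.3, -1.7, 10.0]
width: 0.0555
grip_force: 55.0
```

Call:
{"api": "send_path", "payload": {"rows": {"steps":[[0,0,0.002,0,0.05],[0,0,0.004,0,0.05],[0,0,0.004,0,0.05]]}}}

```text
time: 13.45
ee_pos: [0.4475, 0.0854, 0.1028]
eef_rot: [0.643, 0.766, -0.0, 0.0]
ft_force: [0.1, -3.3, 2.8]
width: 0.0557
grip_force: 55.0
```

The force rose to 10 N and fell to 2.8 N, which looks like the click at about the expected height. Continue to home.

To row units: 0.004 m / 0.5 = 0.008, 0.002 m / 0.5 = 0.004.

Call:
{"api": "send_path", "payload": {"rows": {"steps":[[0,0,0.004,0,0.05],[0,0,0.008,0,0.05],[0,0,0.008,0,0.05]]}}}

```text
time: 13.75
ee_pos: [0.4464, 0.0857, 0.0976]
eef_rot: [0.643, 0.766, -0.0, -0.001]
ft_force: [0.6, -0.0, -7.4]
width: 0.0556
grip_force: 55.0
```

Call:
{"api": "send_path", "payload": {"rows": {"steps":[[0,0,0.002,0,0.05],[0,0,0.004,0,0.05],[0,0,0.004,0,0.05]]}}}

```text
time: 14.05
ee_pos: [0.447, 0.0856, 0.0964]
eef_rot: [0.643, 0.766, -0.0, -0.0]
ft_force: [-0.1, -1.5, -2.6]
width: 0.0554
grip_force: 55.0
```

Call:
{"api": "send_path", "payload": {"rows": {"steps":[[0,0,0.002,0,0.05],[0,0,0.002,0,0.05]]}}}

```text
time: 14.25
ee_pos: [0.4472, 0.0857, 0.0957]
eef_rot: [0.643, 0.766, -0.0, 0.0]
ft_force: [-1.7, -2.5, 2.1]
width: 0.0555
grip_force: 55.0
```

To row units: 0.001 m / 0.5 = 0.002.

Call:
{"api": "send_path", "payload": {"rows": {"steps":[[0,0,0.002,0,0.05],[0,0,0.002,0,0.05],[0,0,0.002,0,0.05]]}}}

```text
time: 14.55
ee_pos: [0.4473, 0.0857, 0.0948]
eef_rot: [0.643, 0.766, -0.0, 0.0]
ft_force: [-3.9, -3.3, 6.5]
width: 0.0551
grip_force: 55.0
```

Call:
{"api": "send_path", "payload": {"rows": {"steps":[[0,0,0.002,0,0.05],[0,0,0.002,0,0.05],[0,0,0.002,0,0.05]]}}}

```text
time: 14.85
ee_pos: [0.4473, 0.0857, 0.0941]
eef_rot: [0.643, 0.766, -0.0, 0.0]
ft_force: [-5.6, -2.7, 9.5]
width: 0.0554
grip_force: 55.0
```

Call:
{"api": "send_path", "payload": {"rows": {"steps":[[0,0,0,0,0.05],[0,0,0,0,0.05],[0,0,0,0,0.05],[0,0,0,0,0.05],[0,0,0,0,0.05]]}}}

```text
time: 15.35
ee_pos: [0.4473, 0.0857, 0.0941]
eef_rot: [0.643, 0.766, -0.0, 0.0]
ft_force: [-5.1, -2.7, 10.0]
width: 0.0551
grip_force: 55.0
```

```bash
python3 -c "
from h import *
from bench import r
c=r.camera('scene');a=cv2.resize(c['img'][150:350,200:440],None,fx=3,fy=3);cv2.imwrite('pics/s7.png',a[:,:,::-1])
goto(r,(.4473,.0845,.094),10)"
```

```text
t 15.4 tcp [0.4474 0.0857 0.0941] yang 10.0 j7 -0.25 tilt z [ 3.e-04 -6.e-04 -1.e+00] ft [-6.06 -3.27 10.31] w 0.0553 -> d [-0.0012 -0.0003  0.0001] turn [-0.001, 3.141]
```

View pics/s7.png

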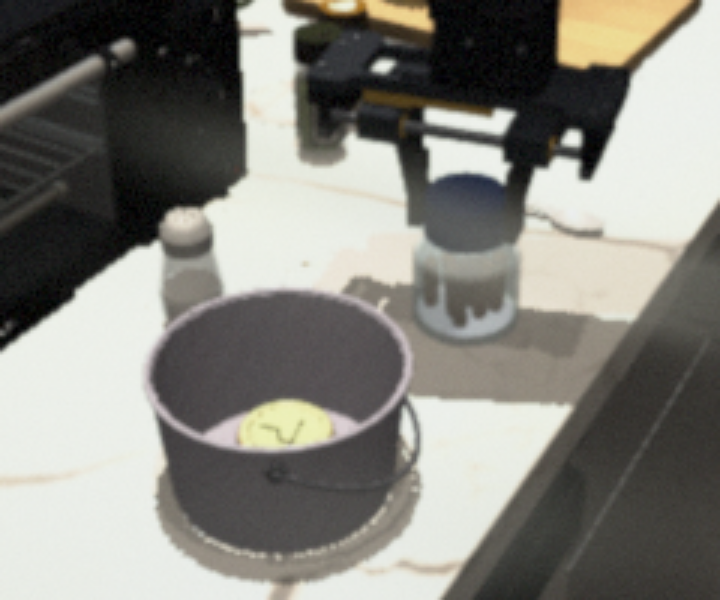

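The blue lid sits low and square on the upright jar at (467,212), with a steady 10 N press. The cracked lid lies in the upright pail at (285,425), and the bystanders are in place. Handing in.

```bash
python3 -c "
from bench import r
print(r.close_job())"
```

```text
the job is handed in; nothing more can be done
None
```

I put the cracked lid in the pail, clicked the new blue lid onto the jar, and handed the job in with the gripper still holding it and pressing at about 10 N; no verdict was returned.

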